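# Clamp the tube block on the lab mixer

### The arm

A 6-joint arm with a two-finger parallel gripper is mounted at the origin on the work surface. World frame = base frame: x ahead of the robot, y to its left, z up, the work surface at z = 0. Lengths are in m, angles in rad, forces in N, time in s.
With the tool pointing down it reaches from about 0.4 to 0.825 m from the base axis. Payload 7 kg.
Tool frame: the origin (TCP) lies between the finger pads; the fingertips stand 25 mm ahead of it and the grasp point (between the pads) lies 6 mm ahead of it (arm.tip_extent is the z of the fingertips in the tool frame, in m); z points along the fingers, x is the direction in which the jaws open and shut, and the axes are right-handed (so a half turn about z gives the same grasp; the last joint's range is limited). The gripper opens to 88 mm and grips with 3 to 60 N. Pads are 19 mm wide; open, the fingers measure 130 mm over their backs; the gripper's body (78 mm by 193 mm) begins 47 mm behind the grasp point.
Start: joints at [1.514, 0.359, 0.012, 0, -1.224, -0.288], TCP at [0.228, 0.635, 0.214] pointing down, gripper open.
Joint ranges: [-3.07, 3.07], [-1.43, 2.12], [-1.02, 1.25], [-3.03, 1.67], [-3.05, -0], [-3.03, 3.03]. Speed limits (rad/s): [2.39, 2.39, 3.01, 3.14, 3.14, 3.14].

### API

Orientations are given as [roll, pitch, yaw] about the fixed x, y, z axes, in that order (R = Rz(yaw) Ry(pitch) Rx(roll)).
In Python, from station import monitor, grab_frame, job_done, arm gives the robot as it stands.
- The arm moves only by the shell command python3 -m jog 'ROWS' [FORCE]. ROWS is JSON, a list that holds one entry, the list of rows, each a list of 7 numbers: the shift along the world's x, y, z in m, then the turn, a rotation vector about the world's x, y, z in rad, then the opening, from 0 (shut) to 1 (fully open). In form: [[[dx, dy, dz, ax, ay, az, claw], ...]]. A call has 1 to 20 rows; each row shifts and turns the commanded pose from where the row before left it; what a row does not reach is not made up. A row lasts 1/8 s, in which the tool goes at most 62.5 mm and 10.7 degrees, less where a joint would pass 70% of its speed; a pose out of reach is approached as far as the arm can. A call is refused whole if a number of a shift passes 0.0625 or a number of a turn 0.188, either way. A call with a gripper value outside its range is refused whole. The fingers move at their own pace and stop on an object; FORCE is the grip in N (left out, the last holds). Time passes only in rows, so rows that do not move let the fingers close. It gives the time, the measured TCP pose, the force and the opening at its end, in the units of the state.
- monitor.get_state(): the state, without advancing time (a new reading comes with each control period).
- grab_frame(name): name is "scene" or "side" or "wrist"; returns a dict with "pixels" (384x512x3 uint8, red, green, blue), "K" (3x3 intrinsics, pixels), "view" (4x4, takes a point from world to camera coordinates); the wrist camera has in their place "hand_eye" (4x4, takes a point from camera to tool coordinates, whose origin is the TCP and whose axes are the tool frame's). Camera axes: x right, y down, z forward; pixel columns grow to the right and rows downward; lengths in m; the calibration is good to about 2 mm. The wrist camera is an equidistant fisheye: a pixel r from the principal point sees the ray r / f radians off the axis. A picture is of the moment at which its call begins: read the wrist's pose just before it. There is no depth.
- job_done(): hands the job in, once; it reports no verdict.
The state is a dict: "t": time; "q": joint angles; "qd": joint speeds; "joint_efforts": joint torques, N m; "eef_pos": TCP position; "ee_rot": TCP orientation; "force": force on the tool from outside, world axes, zero at the start; "moment": the same for the moment, N m; "width": finger opening in m.
Only numpy, scipy, OpenCV 4.12 (cv2) and the standard library are available. Lean on these libraries where they do the work, as an engineer would, in place of code of your own. Each camera call takes 0.05 s, during which the arm holds its last target.

### The job

Clamp the aluminium tube block into the bench mixer: screw the red-levered bolt in the bridge clockwise (its lever standing up) until its foot bears snugly on the block, without overtightening, and then fold the lever fully down so that the block is held tight. Let go, and leave the other things on the bench alone.

Things in the scene. Friction and masses are not known exactly. Their poses are not given: they have to be found in the camera images.
- lever_grip (a point): Grip point of the bolt's red lever, on its centre line, 40 mm from its pivot. The lever is a bar 14 mm (own x) by 16 mm (own y), from 2 to 60 mm from the pivot. Axes turn with it: z along the lever, away from the pivot (up when open); y the pivot's axis, always level; x the way it folds. To turn the bolt, grip the faces at y +-8 mm: along x a grip would fold the lever.
- lever_pivot (a point): Pivot of the lever, on the bolt's upright axis, 8 mm above the top of the bolt's steel head (30 mm across, 12 mm high), 155 to 167 mm above the bench. Axes as for lever_grip. Bolt, lever and foot sink 2.5 mm per rad as the bolt is turned in (16 mm per turn). Moments felt in the first 0.15 rad after a new grip can mislead.
- lever (a joint): Fold of the lever (rad): 0 open, upright, as at the start; 1.571 fully folded, level, 18 mm clear over the bridge. Both ends are firm stops. It has dry friction (0.14 N m) and stays where it is left, under load too. Folding pushes the foot 2 mm down by a cam, evenly over the swing, which takes up to 0.07 N m more when the foot bears on the block.
- bolt (a joint): Turn of the bolt with its lever (rad); grows clockwise seen from above (screwing in). Starts at 0 to 0.7, ends at 4.6; stays where it is left. Free running takes 0.06 N m. The foot meets the block somewhere from 0.9 to 3.3 rad: the foot was set to a hidden height of +-3 mm, so this differs each time, cannot be computed from poses and must be felt.
- clamp: Steel collar, 32 mm across, on the bridge's middle, origin at its underside on the bolt's axis, 130 mm above the bench. Below hangs the bolt's sprung foot, a black disc 28 mm across. After first touch it pushes 25 N per rad. Properly snug: about 20 N, 0.8 rad past touch. The twisting moment stays flat (or dips if held still) over the first 0.5 rad, then climbs 0.2 N m per rad.
- mixer: Cream bench mixer, fixed, 220 mm (x) by 180 mm (y), platform 62 mm above the bench. Origin under its centre, on the bench; z up. A teal bridge, 130 mm along its y and 28 mm wide, top at 130 mm, crosses its middle; the bolt goes down through it on the mixer's z axis. All but bolt and collar stays below 130 mm.
- block: Loose aluminium tube block, 110 mm (x) by 66 mm (y) by 30 mm high, about 0.5 kg, with coloured tube caps 10 mm high, lying in a shallow pocket of the mixer's platform (2 mm play) under the bridge. Origin: centre of its underside. Its bare middle is where the foot presses.
- rack: Bystander: orange tube rack, 110 x 60 mm, 74 mm high; origin at the centre of its underside.
- reagent: Bystander: white bottle with a red cap, 66 mm across, 150 mm high; origin at the centre of its underside.
- slidebox: Bystander: blue slide box, 85 x 100 x 30 mm; origin at the centre of its underside.
Mind the look-alikes: they are no part of the job. Of the things shaped like the block, the aluminium one is meant.

How it is judged:
On the way:
1. with the lever still standing open, the foot bears snugly on the block (contact force between clamp and block above 7 N and value of joint lever below 0.25 rad), for 0.3 s.
At the end, for the whole second after the job is handed in: The lever is folded fully down (beyond 1.47 rad of 1.571), the foot presses the block with 29 to 53 N (as it does when the bolt was snug, at about 10 to 32 N, before folding), and the block lies flat and square in its pocket, at rest (value of joint lever above 1.47 rad and contact force between clamp and block between 29 and 53 N and z of block in the frame of mixer below 0.065 m and linear speed of block below 0.01 m/s and angle between the x axis of block and the x axis of mixer, either way round below 0.12 rad); the robot touches nothing.
It fails at once if the foot presses the block with more than 65 N (overtightened) (contact force between clamp and block above 65 N).
It fails at once if a bystander is moved by more than 30 mm (distance of any of rack, reagent, slidebox from where it was at the start of the episode above 0.03 m).
It also fails if it takes over 67 s, if anything falls off the work surface, if the arm or the gripper's body presses on something with over 40 N, if the wrist force passes 120 N, or if a joint passes its speed limit or range.

## Working session

There is one attempt and no reset: what is moved stays moved. The work goes in short steps, Python scripts to look and compute and a shell command to move; the robot and the scene stay as the last step left them, time stands still between calls to the robot, and variables do not carry over. Pictures are saved under pics/ and viewed, and the job is handed in when it is done.

```bash
mkdir -p pics; ls; python3 - <<'E'
from station import monitor, grab_frame, arm
import cv2,numpy as np
s=monitor.get_state();print({k:np.round(v,3).tolist() for k,v in s.items()})
print(arm)
for n in ["scene","side","wrist"]:
    f=grab_frame(n);cv2.imwrite(f"pics/{n}0.png",cv2.cvtColor(f["pixels"],cv2.COLOR_RGB2BGR))
    print(n,f["K"].tolist() if hasattr(f["K"],'tolist') else f["K"]);print(np.round(f.get("view",f.get("hand_eye")),4).tolist())
E
```

```text
pics
{'t': 0.0, 'q': [1.514, 0.359, 0.011, -0.0, -1.224, -0.288], 'qd': [-0.001, -0.001, -0.002, -0.0, -0.0, -0.0], 'joint_efforts': [-0.001, -58.272, 29.305, 6.997, 0.007, -0.0], 'eef_pos': [0.228, 0.635, 0.213], 'ee_rot': [-3.141, -0.002, -1.916], 'force': [0.84, -0.113, 1.661], 'moment': [-0.027, 0.002, -0.015], 'width': 0.088}
<Robot object at 0x7f581557fa10>
scene [[446.76352492578417, 0.0, 254.5567685376297], [0.0, 446.76352492578417, 184.4287963306948], [0.0, 0.0, 1.0]]
[[-0.3391, 0.9407, 0.0093, 0.1058], [0.8177, 0.2997, -0.4914, -0.4433], [-0.4651, -0.159, -0.8709, 1.8127], [0.0, 0.0, 0.0, 1.0]]
side [[493.64876245835495, 0.0, 250.879176797008], [0.0, 493.64876245835495, 192.72624618620642], [0.0, 0.0, 1.0]]
[[0.851, -0.525, -0.009, -0.4497], [-0.3239, -0.5113, -0.7961, 0.3365], [0.4134, 0.6804, -0.6052, 1.6473], [0.0, 0.0, 0.0, 1.0]]
wrist [[297.3186396354542, 0.0, 254.19375622060426], [0.0, 297.3186396354542, 190.26120241389913], [0.0, 0.0, 1.0]]
[[1.0, -0.0007, -0.0002, 0.0003], [0.0007, 0.9561, 0.2932, -0.0788], [-0.0001, -0.2932, 0.9561, -0.1717], [0.0, 0.0, 0.0, 1.0]]
```

View pics/scene0.png

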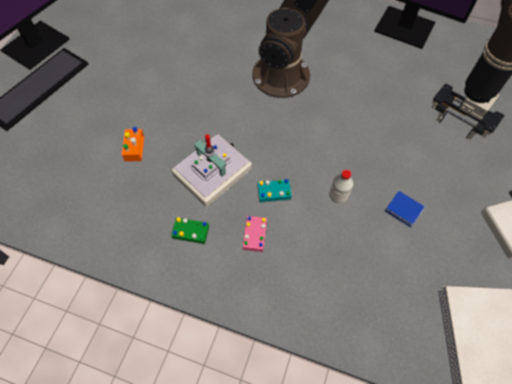

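View pics/side0.png

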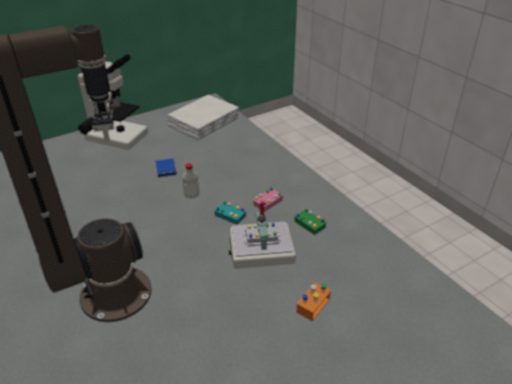

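View pics/wrist0.png

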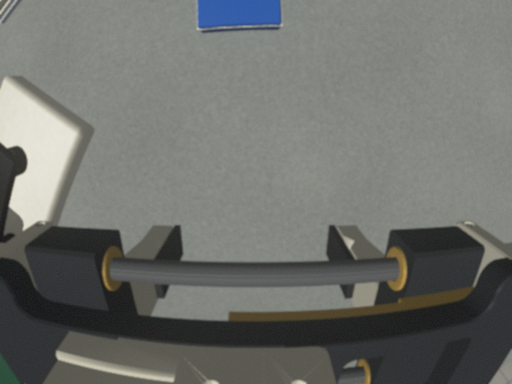

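```bash
python3 - <<'E'
import cv2,numpy as np
a=cv2.imread('pics/scene0.png')[120:215,160:265];b=cv2.imread('pics/side0.png')[190:275,215:310]
a=cv2.resize(a,None,fx=5.5,fy=5.5,interpolation=cv2.INTER_CUBIC);cv2.imwrite('pics/sc_crop.png',a)
b=cv2.resize(b,None,fx=6,fy=6,interpolation=cv2.INTER_CUBIC);cv2.imwrite('pics/si_crop.png',b)
E
```

```text
(no output)
```

View pics/sc_crop.png

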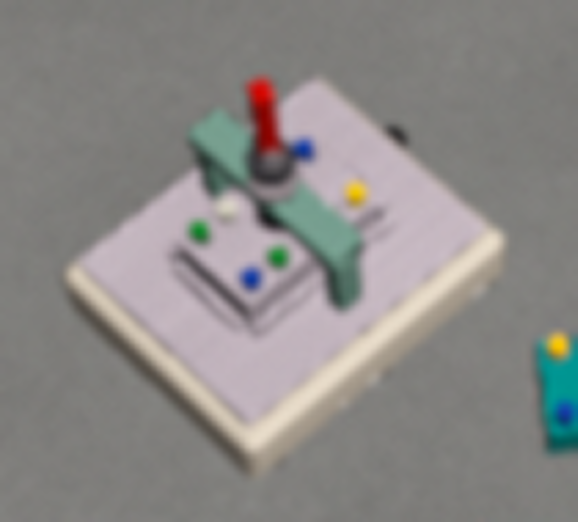

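View pics/si_crop.png

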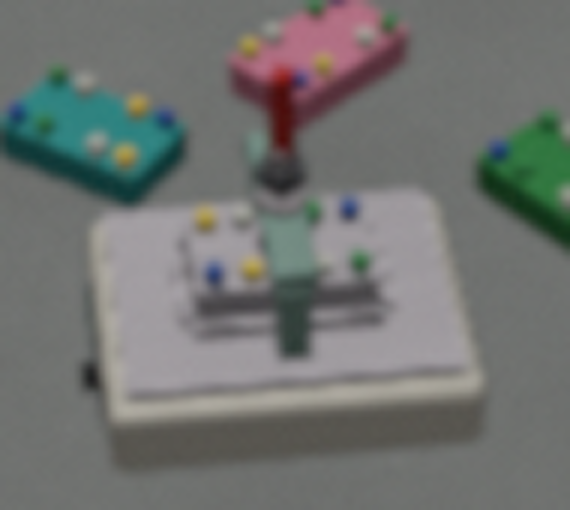

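```bash
cat > h.py <<'E'
import numpy as np,cv2
from station import monitor,grab_frame
from scipy.spatial.transform import Rotation as R
C={'scene':(np.array([[446.7635,0,254.5568],[0,446.7635,184.4288],[0,0,1]]),np.array([[-0.3391,0.9407,0.0093,0.1058],[0.8177,0.2997,-0.4914,-0.4433],[-0.4651,-0.159,-0.8709,1.8127]])),
'side':(np.array([[493.6488,0,250.8792],[0,493.6488,192.7262],[0,0,1]]),np.array([[0.851,-0.525,-0.009,-0.4497],[-0.3239,-0.5113,-0.7961,0.3365],[0.4134,0.6804,-0.6052,1.6473]]))}
def tri(a,b):
    X=cv2.triangulatePoints(C['scene'][0]@C['scene'][1],C['side'][0]@C['side'][1],np.float64(a).reshape(2,1),np.float64(b).reshape(2,1))
    return (X[:3]/X[3]).ravel()
def onz(n,p,z):
    K,V=C[n];d=V[:,:3].T@np.linalg.inv(K)@[p[0],p[1],1];o=-V[:,:3].T@V[:,3]
    return o+d*(z-o[2])/d[2]
def proj(n,X):
    K,V=C[n];p=K@(V[:,:3]@X+V[:,3]);return p[:2]/p[2]
HE=np.array([[1,-.0007,-.0002,.0003],[.0007,.9561,.2932,-.0788],[-.0001,-.2932,.9561,-.1717]])
f,cx,cy=297.3186,254.1938,190.2612
def wproj(X,pos,rpy):
    Rt=R.from_euler('xyz',rpy).as_matrix()
    T=Rt.T@(np.asarray(X)-pos);c=HE[:,:3].T@(T-HE[:,3])
    r=np.hypot(c[0],c[1]);th=np.arctan2(r,c[2]);return np.array([cx+f*th*c[0]/r,cy+f*th*c[1]/r])
def wray(p,pos,rpy):
    d=np.array([p[0]-cx,p[1]-cy]);r=np.hypot(*d);th=r/f
    c=np.array([np.sin(th)*d[0]/r,np.sin(th)*d[1]/r,np.cos(th)])
    Rt=R.from_euler('xyz',rpy).as_matrix()
    return Rt@HE[:,3]+pos,Rt@HE[:,:3]@c
def wonz(p,z,pos,rpy):
    o,d=wray(p,pos,rpy);return o+d*(z-o[2])/d[2]
def st():
    s=monitor.get_state();print({k:np.round(s[k],3).tolist() for k in ('t','q','eef_pos','ee_rot','force','moment','width')});return s
def snap(n,name,box=None,k=1):
    s=st();f_=grab_frame(n)['pixels'][:,:,::-1]
    if box: f_=f_[box[1]:box[3],box[0]:box[2]]
    if k!=1: f_=cv2.resize(f_,None,fx=k,fy=k,interpolation=cv2.INTER_CUBIC)
    cv2.imwrite(f'pics/{name}.png',f_);return s
E
python3 - <<'E'
from h import *
print('top',tri((207.5,136),(261.8,202.5)),'head',tri((209.5,149.5),(261.7,218.7)))
P=[np.array([160,120])+np.array(p)/5.5 for p in [(72,275),(252,445),(500,238),(318,80)]]
W=[onz('scene',p,.062) for p in P];print(np.round(W,3), np.mean(W,0))
for i in range(4):
    d=W[(i+1)%4]-W[i];print(np.linalg.norm(d),np.degrees(np.arctan2(d[1],d[0])))
P=[np.array([215,190])+np.array(p)/6 for p in [(97,222),(115,412),(480,385),(432,193)]]
W=[onz('side',p,.062) for p in P];print(np.round(W,3), np.mean(W,0))
for i in range(4):
    d=W[(i+1)%4]-W[i];print(np.linalg.norm(d),np.degrees(np.arctan2(d[1],d[0])))
E
```

```text
top [ 0.52229594 -0.08283911  0.22206479] head [ 0.52316926 -0.08174625  0.14899862]
[[ 0.591 -0.194  0.062]
 [ 0.661 -0.044  0.062]
 [ 0.474  0.045  0.062]
 [ 0.402 -0.107  0.062]] [ 0.53192201 -0.07505519  0.062     ]
0.16581043703679832 64.78565377381756
0.20672485354374634 154.6654611768281
0.1683066502959597 -115.57831078489201
0.20780374179701613 -24.646584210520157
[[ 0.459  0.024  0.062]
 [ 0.386 -0.123  0.062]
 [ 0.574 -0.216  0.062]
 [ 0.648 -0.063  0.062]] [ 0.51681187 -0.09443079  0.062     ]
0.16460007502993534 -116.28671963840834
0.2099649269185502 -26.23492156973805
0.169982130390424 64.30192241875334
0.20829281710949915 155.2436679982886
```

Lever top is at scene (207.5,136) and side (262,202.5). This is the only red-levered bolt. The aluminium block (grey, in the mixer under the teal bridge) is the one meant. The teal (275,190), green (190,230) and pink (255,233) blocks on the bench are look-alikes. I'll move above the bolt to measure the lever's direction.

```bash
python3 -m jog '[[[0,0,0.05,0,0,0,1],[0,0,0.05,0,0,0,1],[0.02,-0.05,0.01,0,0,0,1],[0.02,-0.05,0,0,0,0,1],[0.02,-0.05,0,0,0,0,1],[0.02,-0.05,0,0,0,0,1],[0.02,-0.05,0,0,0,0,1],[0.02,-0.05,0,0,0,0,1],[0.02,-0.05,0,0,0,0,1],[0.02,-0.05,0,0,0,0,1],[0.02,-0.05,0,0,0,0,1],[0.02,-0.05,0,0,0,0,1],[0.02,-0.05,0,0,0,0,1],[0.02,-0.05,0,0,0,0,1],[0.03,-0.06,0,0,0,0,1],[0.025,-0.058,0,0,0,0,1],[0,0,0,0,0,0,1],[0,0,0,0,0,0,1]]]'; python3 -c "
from h import *
snap('wrist','w1')"
```

```text
t: 2.4
eef_pos: [0.5205, -0.0783, 0.3234]
ee_rot: [3.141, -0.0, -1.917]
force: [-0.3, 1.2, 0.5]
width: 0.0877
{'t': 2.4, 'q': [0.223, 0.058, -0.127, -0.0, -1.387, 1.001], 'eef_pos': [0.521, -0.078, 0.323], 'ee_rot': [3.141, -0.0, -1.917], 'force': [-0.271, 1.222, 0.452], 'moment': [0.034, 0.03, -0.008], 'width': 0.088}
```

View pics/w1.png

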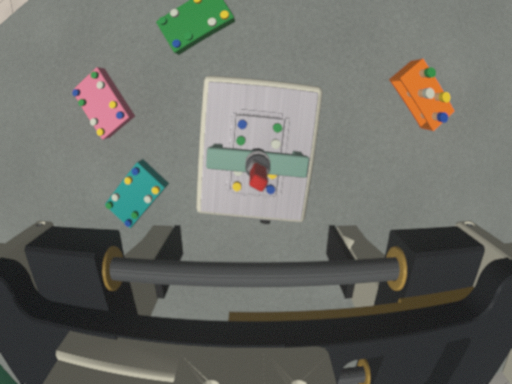

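```bash
python3 -c "
from h import *
s=monitor.get_state();p,r=s['eef_pos'],s['ee_rot']
for z in (.062,.13,.155,.165,.205,.225):print(z,wproj([.5225,-.0825,z],p,r))
c=[wonz(q,.062,p,r) for q in [(206,77),(321,88),(303,221),(197,212)]];print(np.round(c,3),np.mean(c,0))
snap('wrist','w1c',(215,130,305,210),8)"
```

```text
0.062 [256.70631212 152.90125632]
0.13 [257.1522564  162.18679978]
0.155 [257.35813834 166.49355669]
0.165 [257.44860843 168.39006284]
0.205 [257.86765392 177.20658328]
0.225 [258.11935169 182.52787041]
[[ 0.653 -0.052  0.062]
 [ 0.583 -0.204  0.062]
 [ 0.395 -0.115  0.062]
 [ 0.466  0.038  0.062]] [ 0.52440245 -0.0832147   0.062     ]
{'t': 2.45, 'q': [0.225, 0.057, -0.127, -0.0, -1.387, 1.001], 'eef_pos': [0.521, -0.078, 0.324], 'ee_rot': [3.141, 0.0, -1.915], 'force': [-0.718, 0.124, 0.056], 'moment': [0.005, -0.021, -0.032], 'width': 0.088}
```

View pics/w1c.png

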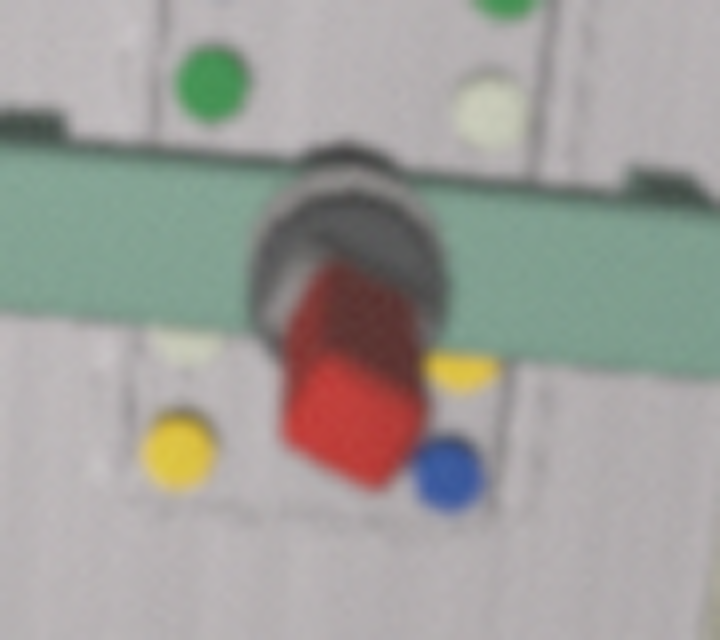

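```bash
python3 -c "
from h import *
s=monitor.get_state();p,r=s['eef_pos'],s['ee_rot']
for z in (.222,.228):
  W=[wonz((215+u/8,130+v/8),z,p,r) for u,v in [(330,352),(425,408),(378,490),(283,435)]]
  print(z,np.round(np.mean(W,0),4))
  for i in range(4):
    d=W[(i+1)%4]-W[i];print(np.linalg.norm(d)*1000,np.arctan2(d[1],d[0]))
"
```

```text
0.222 [ 0.5212 -0.0827  0.222 ]
13.267669970560526 -2.459638431230194
11.642673836348667 2.302033030455717
13.336490461900102 0.6836652377121059
11.662284880552368 -0.8455483270894588
0.228 [ 0.5228 -0.0832  0.228 ]
12.97676763206481 -2.459638431230193
11.387400600516651 2.3020330304557195
13.044079189137056 0.6836652377121037
11.406581659754455 -0.8455483270894617
```

Lever's top face: crop corners (330,352), (425,408), (378,490), (283,435). The long edges (the y axis) run along yaw 0.683 or −2.459. Now aligning.

```bash
python3 -m jog '[[[0.002,-0.005,0,0,0,-0.18,1],[0,0,0,0,0,-0.18,1],[0,0,0,0,0,-0.183,1],[0,0,-0.02,0,0,0,1],[0,0,-0.01,0,0,0,1],[0,0,0,0,0,0,1],[0,0,0,0,0,0,1]]]'; python3 -c "
from h import *
s=snap('wrist','w2c',(205,120,305,220),7);p,r=s['eef_pos'],s['ee_rot']
for z in (.13,.155,.165,.224):print(z,(wproj([.5225,-.083,z],p,r)-[205,120])*7)"
```

```text
t: 3.38
eef_pos: [0.5232, -0.0827, 0.2946]
ee_rot: [-3.141, 0.001, -2.458]
force: [0.0, 0.1, -0.7]
width: 0.0878
{'t': 3.375, 'q': [0.214, 0.073, -0.174, 0.0, -1.322, 0.47], 'eef_pos': [0.523, -0.083, 0.295], 'ee_rot': [-3.141, 0.001, -2.458], 'force': [0.036, 0.061, -0.729], 'moment': [0.027, -0.07, 0.003], 'width': 0.088}
0.13 [347.55666239 353.45157431]
0.155 [347.70396868 390.43450557]
0.165 [347.76906127 406.84022839]
0.224 [348.2484364  528.88890412]
```

View pics/w2c.png

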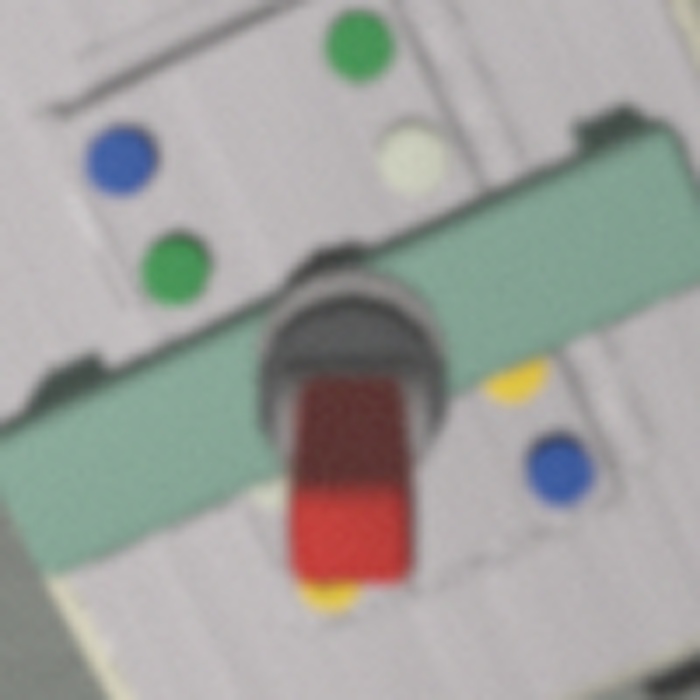

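The lever is square to the image, centred at crop (352,535) against a prediction of (348,529). Descend and grip.

```bash
python3 -m jog '[[[0,0,-0.03,0,0,0,1],[0,0,-0.03,0,0,0,1],[0,0,-0.026,0,0,0,1],[0,0,0,0,0,0,1],[0,0,0,0,0,0,0],[0,0,0,0,0,0,0],[0,0,0,0,0,0,0],[0,0,0,0,0,0,0],[0,0,0,0,0,0,0]]]' 30; python3 -c "
from h import *
snap('wrist','w3')"; python3 - <<'E'
E
```

```text
t: 4.55
eef_pos: [0.5229, -0.083, 0.208]
ee_rot: [-3.142, 0.0, -2.459]
force: [0.3, -0.1, 0.8]
width: 0.0431
{'t': 4.55, 'q': [0.213, 0.123, -0.316, 0.0, -1.131, 0.47], 'eef_pos': [0.523, -0.083, 0.208], 'ee_rot': [-3.142, 0.0, -2.459], 'force': [0.311, -0.147, 0.752], 'moment': [0.096, 0.019, 0.038], 'width': 0.043}
```

View pics/w3.png

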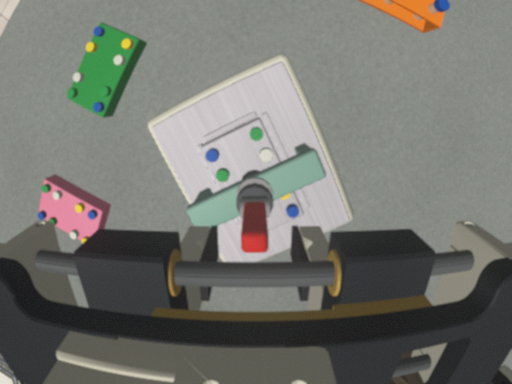

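Fingers at columns 200 and 300 are closing symmetrically on the lever at column 255. Continue closing.

```bash
python3 -m jog '[[[0,0,0,0,0,0,0],[0,0,0,0,0,0,0],[0,0,0,0,0,0,0],[0,0,0,0,0,0,0],[0,0,0,0,0,0,0],[0,0,0,0,0,0,0]]]' 30; python3 -c "
from h import *
st()"
```

```text
t: 5.35
eef_pos: [0.5228, -0.0831, 0.2078]
ee_rot: [3.142, -0.0, -2.459]
force: [0.8, 0.3, -0.1]
width: 0.0154
{'t': 5.35, 'q': [0.213, 0.123, -0.316, 0.0, -1.131, 0.47], 'eef_pos': [0.523, -0.083, 0.208], 'ee_rot': [3.142, -0.0, -2.459], 'force': [0.765, 0.317, -0.061], 'moment': [0.032, 0.03, 0.026], 'width': 0.015}
```

```bash
cat > m.py <<'E'
from station import monitor
import json
s=monitor.get_state();L=[s['t'],s['ee_rot'][2],s['q'][5],*s['force'],*s['moment'],s['eef_pos'][2]]
L=[float(x) for x in L]
open('log.jsonl','a').write(json.dumps(L)+'\n');print('t%.2f yaw%.3f q6 %.3f F %.1f %.1f %.1f M %.3f %.3f %.3f z%.4f'%tuple(L))
E
python3 m.py
python3 -m jog '[[[0,0,-0.0001,0,0,-0.05,0],[0,0,-0.0001,0,0,-0.05,0]]]' 40 >/dev/null; python3 m.py
python3 -m jog '[[[0,0,-0.0001,0,0,-0.05,0]]]' >/dev/null; python3 m.py
python3 -m jog '[[[0,0,-0.0001,0,0,-0.05,0]]]' >/dev/null; python3 m.py
python3 -m jog '[[[0,0,-0.0001,0,0,-0.05,0]]]' >/dev/null; python3 m.py
python3 -m jog '[[[0,0,-0.0002,0,0,-0.05,0]]]' >/dev/null; python3 m.py
python3 -m jog '[[[0,0,-0.0001,0,0,-0.05,0]]]' >/dev/null; python3 m.py
python3 -m jog '[[[0,0,-0.0001,0,0,-0.05,0]]]' >/dev/null; python3 m.py
```

```text
t5.35 yaw-2.459 q6 0.470 F 0.8 0.3 -0.1 M 0.032 0.030 0.026 z0.2078
t5.60 yaw-2.560 q6 0.368 F 0.2 -0.5 -0.6 M 0.012 -0.007 0.034 z0.2076
t5.72 yaw-2.610 q6 0.318 F 0.0 -0.1 0.0 M 0.029 -0.021 0.003 z0.2075
t5.85 yaw-2.660 q6 0.268 F -0.6 1.0 -1.1 M 0.126 -0.112 0.045 z0.2074
t5.97 yaw-2.710 q6 0.218 F 0.1 0.2 -0.6 M 0.083 -0.112 0.115 z0.2072
t6.10 yaw-2.760 q6 0.168 F 0.5 0.0 -0.6 M 0.085 -0.102 0.043 z0.2071
t6.22 yaw-2.810 q6 0.118 F 0.0 0.6 -1.1 M 0.071 -0.160 0.057 z0.2070
t6.35 yaw-2.860 q6 0.068 F 0.8 -0.9 -1.5 M 0.073 -0.092 0.034 z0.2069
```

```bash
j(){ python3 m.py; }
python3 -m jog '[[[0,0,-0.0002,0,0,-0.05,0]]]' >/dev/null; j
python3 -m jog '[[[0,0,-0.0001,0,0,-0.05,0]]]' >/dev/null; j
python3 -m jog '[[[0,0,-0.0001,0,0,-0.05,0]]]' >/dev/null; j
python3 -m jog '[[[0,0,-0.0001,0,0,-0.05,0]]]' >/dev/null; j
python3 -m jog '[[[0,0,-0.0002,0,0,-0.05,0]]]' >/dev/null; j
python3 -m jog '[[[0,0,-0.0001,0,0,-0.05,0]]]' >/dev/null; j
python3 -m jog '[[[0,0,-0.0001,0,0,-0.05,0]]]' >/dev/null; j
python3 -m jog '[[[0,0,-0.0001,0,0,-0.05,0]]]' >/dev/null; j
python3 -m jog '[[[0,0,-0.0001,0,0,-0.03,0]]]' >/dev/null; j
python3 -m jog '[[[0,0,-0.0001,0,0,-0.03,0]]]' >/dev/null; j
python3 -m jog '[[[0,0,-0.0001,0,0,-0.03,0]]]' >/dev/null; j
python3 -m jog '[[[0,0,-0.0001,0,0,-0.03,0]]]' >/dev/null; j
python3 -m jog '[[[0,0,-0.0001,0,0,-0.03,0]]]' >/dev/null; j
python3 -m jog '[[[0,0,-0.0001,0,0,-0.03,0]]]' >/dev/null; j
python3 -m jog '[[[0,0,0,0,0,-0.03,0]]]' >/dev/null; j
python3 -m jog '[[[0,0,-0.0001,0,0,-0.03,0]]]' >/dev/null; j
python3 -m jog '[[[0,0,-0.0001,0,0,-0.03,0]]]' >/dev/null; j
python3 -m jog '[[[0,0,-0.0001,0,0,-0.03,0]]]' >/dev/null; j
```

```text
t6.47 yaw-2.910 q6 0.018 F 1.0 0.1 -0.8 M 0.107 -0.160 -0.007 z0.2067
t6.60 yaw-2.960 q6 -0.032 F 1.1 0.7 -0.9 M 0.089 -0.169 0.082 z0.2066
t6.72 yaw-3.010 q6 -0.082 F 0.4 0.4 -1.7 M 0.068 -0.206 0.096 z0.2064
t6.85 yaw-3.060 q6 -0.132 F 1.0 0.0 -0.6 M 0.112 -0.223 0.039 z0.2063
t6.97 yaw-3.110 q6 -0.182 F 0.6 0.8 -1.1 M 0.123 -0.171 0.033 z0.2062
t7.10 yaw3.123 q6 -0.232 F 0.1 0.3 -1.2 M 0.034 -0.261 0.052 z0.2061
t7.22 yaw3.073 q6 -0.282 F 1.3 -0.3 -1.4 M 0.094 -0.253 0.057 z0.2059
t7.35 yaw3.023 q6 -0.332 F 0.6 -0.1 -1.5 M 0.082 -0.275 0.075 z0.2058
t7.47 yaw2.993 q6 -0.361 F 1.2 0.3 -1.1 M 0.096 -0.358 0.037 z0.2058
t7.60 yaw2.963 q6 -0.391 F 1.3 0.3 -1.2 M 0.021 -0.415 0.077 z0.2057
t7.72 yaw2.933 q6 -0.422 F 1.5 0.1 -2.2 M 0.075 -0.436 0.048 z0.2056
t7.85 yaw2.903 q6 -0.452 F 1.9 -0.2 -1.5 M 0.171 -0.472 0.071 z0.2055
t7.97 yaw2.873 q6 -0.482 F 1.3 -0.4 -1.9 M 0.137 -0.498 0.011 z0.2055
t8.10 yaw2.843 q6 -0.512 F 0.4 0.6 -1.9 M 0.148 -0.468 0.081 z0.2054
t8.22 yaw2.813 q6 -0.542 F 1.2 0.6 -2.2 M 0.109 -0.631 0.072 z0.2053
t8.35 yaw2.783 q6 -0.572 F 0.9 0.3 -1.5 M 0.103 -0.620 0.039 z0.2053
t8.47 yaw2.753 q6 -0.602 F 1.5 -0.0 -1.9 M 0.228 -0.626 0.061 z0.2052
t8.60 yaw2.723 q6 -0.632 F 2.2 -0.2 -1.5 M 0.132 -0.637 0.068 z0.2051
```

```bash
j(){ python3 m.py; }
python3 -m jog '[[[0,0,-0.0001,0,0,-0.04,0]]]' >/dev/null; j
python3 -m jog '[[[0,0,-0.0001,0,0,-0.04,0]]]' >/dev/null; j
python3 -m jog '[[[0,0,-0.0001,0,0,-0.04,0]]]' >/dev/null; j
python3 -m jog '[[[0,0,-0.0001,0,0,-0.04,0]]]' >/dev/null; j
python3 -m jog '[[[0,0,-0.0001,0,0,-0.04,0]]]' >/dev/null; j
python3 -m jog '[[[0,0,-0.0001,0,0,-0.04,0]]]' >/dev/null; j
python3 -m jog '[[[0,0,-0.0001,0,0,-0.04,0]]]' >/dev/null; j
python3 -m jog '[[[0,0,-0.0001,0,0,-0.04,0]]]' >/dev/null; j
python3 -m jog '[[[0,0,-0.0001,0,0,-0.04,0]]]' >/dev/null; j
python3 -m jog '[[[0,0,-0.0001,0,0,-0.04,0]]]' >/dev/null; j
python3 -m jog '[[[0,0,-0.0001,0,0,-0.04,0]]]' >/dev/null; j
python3 -m jog '[[[0,0,-0.0001,0,0,-0.04,0]]]' >/dev/null; j
```

```text
t8.72 yaw2.682 q6 -0.672 F 1.6 0.4 -2.5 M 0.137 -0.688 0.066 z0.2050
t8.85 yaw2.642 q6 -0.713 F 1.7 0.1 -2.4 M 0.117 -0.676 0.084 z0.2049
t8.97 yaw2.602 q6 -0.753 F 1.0 0.5 -2.1 M 0.134 -0.729 0.098 z0.2048
t9.10 yaw2.562 q6 -0.792 F 1.0 0.9 -1.8 M 0.142 -0.688 0.025 z0.2047
t9.22 yaw2.522 q6 -0.832 F 1.6 -0.0 -2.0 M 0.162 -0.714 0.066 z0.2046
t9.35 yaw2.482 q6 -0.872 F 1.3 0.8 -1.8 M 0.102 -0.764 0.077 z0.2045
t9.47 yaw2.442 q6 -0.912 F 1.7 -0.2 -2.0 M 0.097 -0.732 0.106 z0.2044
t9.60 yaw2.402 q6 -0.952 F 1.9 -0.7 -1.2 M 0.008 -0.797 0.111 z0.2043
t9.72 yaw2.362 q6 -0.993 F 2.7 0.2 -2.0 M 0.085 -0.822 0.057 z0.2043
t9.85 yaw2.322 q6 -1.032 F 2.3 0.0 -1.8 M 0.040 -0.797 0.112 z0.2041
t9.97 yaw2.282 q6 -1.072 F 2.1 -0.5 -2.2 M -0.001 -0.827 0.131 z0.2040
t10.10 yaw2.242 q6 -1.112 F 2.0 0.2 -1.7 M 0.063 -0.848 0.088 z0.2040
```

```bash
cat > fit.py <<'E'
import numpy as np,json
from scipy.optimize import least_squares
L=np.array([json.loads(l) for l in open('log.jsonl')])
th=0.47-L[:,2];m=L[:,8];k=th>0.15;th,m=th[k],m[k]
best=[]
for kn in np.arange(0.2,th.max()+.01,.02):
    r=np.maximum(th-kn,0)*.2;b=(m-r).mean();best.append((((m-r-b)**2).sum(),kn,b))
best=np.array(best);i=best[:,0].argmin();s2=best[i,0]/(len(th)-2)
w=np.exp(-(best[:,0]-best[i,0])/2/s2);w/=w.sum();mu=(w*best[:,1]).sum();sd=np.sqrt((w*best[:,1]**2).sum()-mu**2)
print('now',th.max(),'knee',best[i,1:],'post',mu,sd,'noise',s2**.5,'means',[ (round(float(a.mean()),2),round(float(b.mean()),3)) for a,b in zip(np.array_split(th,8),np.array_split(m,8))])
E
python3 fit.py
```

```text
now 1.5824310874978436 knee [1.26       0.05608246] post 1.2629392231004892 0.06566177362495591 noise 0.028165020180070985 means [(0.25, 0.053), (0.5, 0.049), (0.75, 0.051), (0.92, 0.057), (1.06, 0.06), (1.2, 0.068), (1.36, 0.09), (1.52, 0.097)]
```

```bash
j(){ python3 m.py; }
python3 -m jog '[[[0,0,0,0,0,-0.015,0]]]' >/dev/null; j
python3 -m jog '[[[0,0,-0.0001,0,0,-0.015,0]]]' >/dev/null; j
python3 -m jog '[[[0,0,0,0,0,-0.015,0]]]' >/dev/null; j
python3 -m jog '[[[0,0,0,0,0,-0.015,0]]]' >/dev/null; j
python3 -m jog '[[[0,0,-0.0001,0,0,-0.015,0]]]' >/dev/null; j
python3 -m jog '[[[0,0,0,0,0,-0.015,0]]]' >/dev/null; j
python3 fit.py
```

```text
t10.22 yaw2.229 q6 -1.126 F 2.5 -0.1 -2.4 M 0.042 -0.889 0.114 z0.2040
t10.35 yaw2.214 q6 -1.141 F 2.2 -0.1 -1.1 M 0.044 -0.942 0.089 z0.2039
t10.47 yaw2.199 q6 -1.156 F 2.7 -0.4 -1.3 M -0.047 -0.919 0.126 z0.2039
t10.60 yaw2.184 q6 -1.171 F 2.2 -0.9 -1.6 M -0.065 -1.032 0.169 z0.2038
t10.72 yaw2.169 q6 -1.186 F 3.2 -0.0 -1.1 M -0.049 -0.953 0.115 z0.2038
t10.85 yaw2.154 q6 -1.201 F 2.6 -0.7 -1.4 M -0.157 -1.034 0.143 z0.2038
now 1.6711696787779986 knee [1.26      0.0553662] post 1.271381675927646 0.04692235795622386 noise 0.027482453879090884 means [(0.28, 0.05), (0.58, 0.049), (0.83, 0.059), (0.98, 0.055), (1.14, 0.075), (1.34, 0.077), (1.54, 0.101), (1.64, 0.128)]
```

The climb holds up: knee at 1.27±0.05 rad of turn, now 0.40 rad past it, so about 22 N. Next I fold with the same side grip, letting the bar rotate between the pads along a 36 mm arc about the pivot. First a gentle shift to feel which way it folds.

```bash
j(){ python3 m.py; }
python3 -m jog '[[[0,0,0,0,0,0,0],[0,0,0,0,0,0,0]]]' 25 >/dev/null; j
python3 -m jog '[[[0.0008,0.0006,0,0,0,0,0],[0,0,0,0,0,0,0]]]' >/dev/null; j
python3 -m jog '[[[0.0008,0.0006,0,0,0,0,0],[0,0,0,0,0,0,0]]]' >/dev/null; j
python3 -c "
from h import *
st()"
```

```text
t11.10 yaw2.155 q6 -1.200 F 2.4 -1.4 -1.3 M -0.054 -1.077 0.103 z0.2038
t11.35 yaw2.155 q6 -1.201 F 0.4 -2.7 1.7 M -0.989 -0.133 0.074 z0.2037
t11.60 yaw2.154 q6 -1.202 F -2.3 -5.1 2.5 M -1.723 0.796 0.104 z0.2037
{'t': 11.6, 'q': [0.214, 0.128, -0.32, 0.001, -1.124, -1.202], 'eef_pos': [0.524, -0.083, 0.204], 'ee_rot': [-3.14, -0.0, 2.154], 'force': [-2.284, -5.068, 2.55], 'moment': [-1.723, 0.796, 0.104], 'width': 0.015}
```

```bash
j(){ python3 m.py; }
python3 -m jog '[[[-0.0008,-0.0006,0,0,0,0,0],[-0.0008,-0.0006,0,0,0,0,0],[0,0,0,0,0,0,0]]]' >/dev/null; j
python3 -m jog '[[[-0.0008,-0.0006,0,0,0,0,0],[0,0,0,0,0,0,0]]]' >/dev/null; j
python3 -m jog '[[[-0.0008,-0.0006,0,0,0,0,0],[0,0,0,0,0,0,0]]]' >/dev/null; j
python3 -m jog '[[[-0.0008,-0.0006,0,0,0,0,0],[0,0,0,0,0,0,0]]]' >/dev/null; j
```

```text
t11.97 yaw2.155 q6 -1.200 F 0.6 -2.4 0.9 M -0.617 -0.619 0.148 z0.2037
t12.22 yaw2.155 q6 -1.199 F 4.0 0.8 -1.0 M 0.134 -1.567 0.095 z0.2037
t12.47 yaw2.155 q6 -1.198 F 3.6 2.2 -0.6 M 0.433 -1.835 0.119 z0.2037
t12.72 yaw2.155 q6 -1.198 F 4.8 1.6 -1.2 M 0.695 -2.105 0.108 z0.2037
```

```bash
j(){ python3 m.py; }
python3 -m jog '[[[-0.0016,-0.0012,-0.0001,0,0,0,0],[0,0,0,0,0,0,0]]]' >/dev/null; j
python3 -m jog '[[[-0.0016,-0.0012,-0.0002,0,0,0,0],[0,0,0,0,0,0,0]]]' >/dev/null; j
python3 -c "
from h import *
snap('wrist','w4',(180,100,340,260),4.5)"
```

```text
t12.97 yaw2.154 q6 -1.196 F 4.7 0.5 -1.1 M 0.751 -2.059 0.024 z0.2036
t13.22 yaw2.155 q6 -1.194 F 4.0 2.1 -0.9 M 0.935 -1.885 0.032 z0.2034
{'t': 13.225, 'q': [0.207, 0.118, -0.333, -0.0, -1.12, -1.194], 'eef_pos': [0.517, -0.087, 0.203], 'ee_rot': [3.141, -0.0, 2.155], 'force': [3.974, 2.125, -0.877], 'moment': [0.935, -1.885, 0.032], 'width': 0.016}
```

View pics/w4.png

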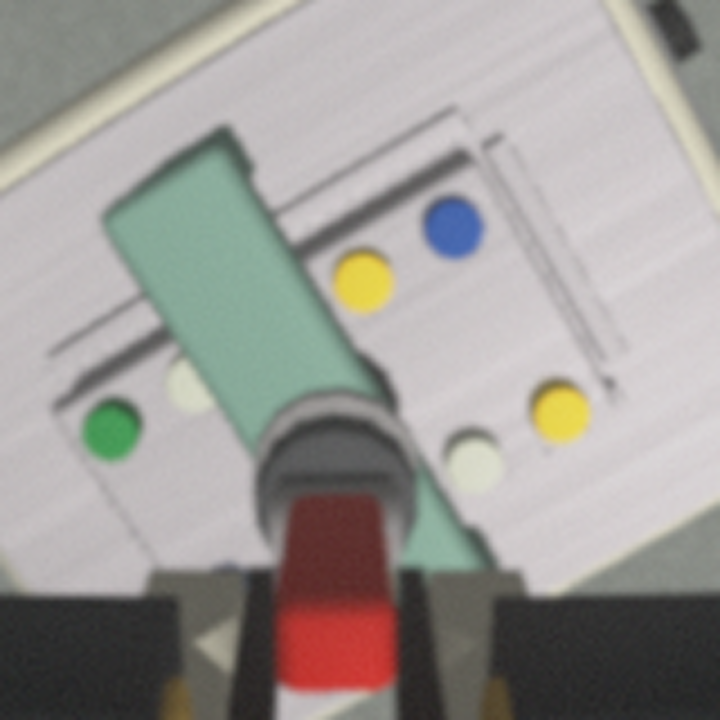

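Force levelled off at about 4.5 N, so the lever is sliding toward −x,−y (yaw −2.56). Continue the arc.

```bash
j(){ python3 m.py; }
python3 -m jog '[[[-0.003,-0.0018,-0.0012,0,0,0,0],[-0.0028,-0.0018,-0.0013,0,0,0,0],[0,0,0,0,0,0,0]]]' >/dev/null; j
python3 -m jog '[[[-0.0026,-0.0017,-0.0016,0,0,0,0],[-0.0026,-0.0017,-0.0019,0,0,0,0],[0,0,0,0,0,0,0]]]' >/dev/null; j
python3 -m jog '[[[-0.0023,-0.0015,-0.0022,0,0,0,0],[-0.0023,-0.0015,-0.0024,0,0,0,0],[0,0,0,0,0,0,0]]]' >/dev/null; j
python3 -c "
from h import *
snap('wrist','w5',(180,100,340,260),4.5)"
```

```text
t13.65 yaw2.155 q6 -1.189 F 2.3 2.3 5.7 M 0.768 -1.120 0.046 z0.2020
t14.03 yaw2.155 q6 -1.185 F -0.2 1.0 12.8 M 0.578 0.128 0.095 z0.1994
t14.40 yaw2.155 q6 -1.180 F -5.2 -1.2 19.1 M -0.161 1.474 0.145 z0.1953
{'t': 14.4, 'q': [0.193, 0.1, -0.374, 0.003, -1.096, -1.18], 'eef_pos': [0.501, -0.099, 0.195], 'ee_rot': [-3.141, 0.002, 2.155], 'force': [-5.15, -1.166, 19.144], 'moment': [-0.161, 1.474, 0.145], 'width': 0.016}
```

View pics/w5.png

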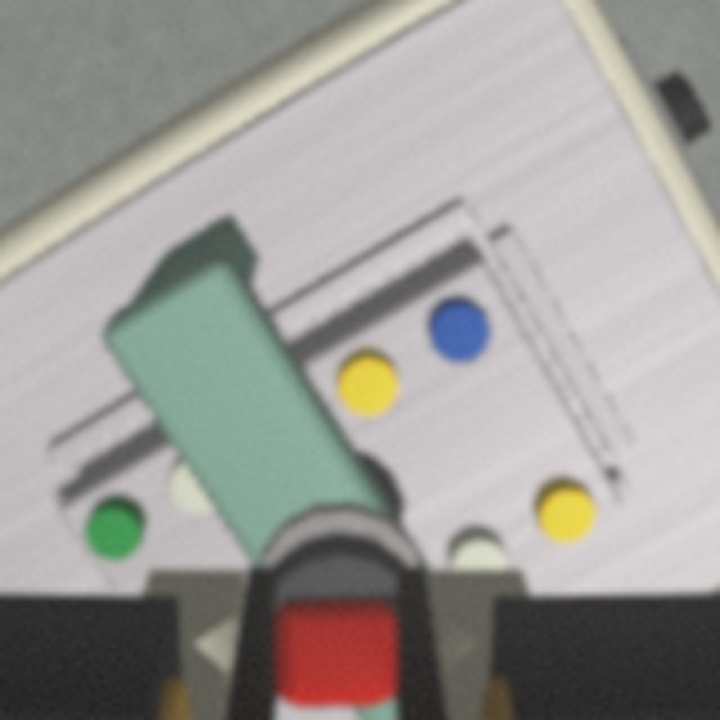

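Upward force has grown to 19 N: the pad arc doesn't match and is loading along the bar. The lever is about half folded and stays put, so I'll release and finish by pressing down with closed fingertips.

```bash
python3 -m jog '[[[0,0,0.002,0,0,0,0.4],[0,0,0,0,0,0,0.5],[0,0,0,0,0,0,0.5],[0,0,0,0,0,0,0.5],[0,0,0.03,0,0,0,0.5],[0,0,0.05,0,0,0,0.5],[0,0,0,0,0,0,0],[0,0,0,0,0,0,0]]]'; python3 -c "
from h import *
snap('wrist','w6',(150,60,350,260),3.5)
snap('side','s6',(230,180,300,250),8)"
```

```text
t: 15.45
eef_pos: [0.5014, -0.0971, 0.2743]
ee_rot: [-3.141, -0.001, 2.154]
force: [-0.9, 0.5, 0.1]
width: 0.0293
{'t': 15.45, 'q': [0.193, 0.05, -0.245, -0.0, -1.277, -1.18], 'eef_pos': [0.501, -0.097, 0.274], 'ee_rot': [-3.141, -0.001, 2.154], 'force': [-0.875, 0.517, 0.074], 'moment': [0.069, -0.077, 0.056], 'width': 0.029}
{'t': 15.5, 'q': [0.193, 0.05, -0.245, -0.0, -1.277, -1.18], 'eef_pos': [0.501, -0.097, 0.274], 'ee_rot': [-3.14, -0.001, 2.154], 'force': [-0.13, 0.794, -0.089], 'moment': [0.083, -0.108, -0.006], 'width': 0.025}
```

View pics/w6.png

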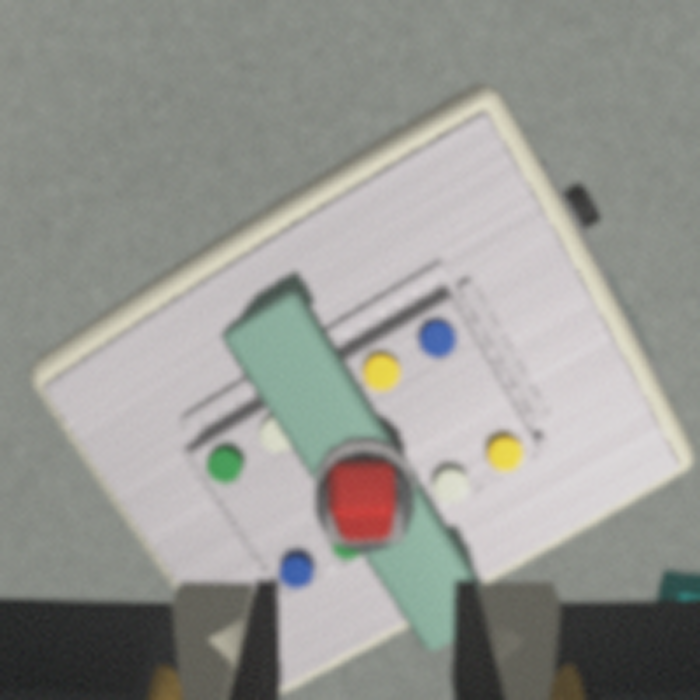

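View pics/s6.png

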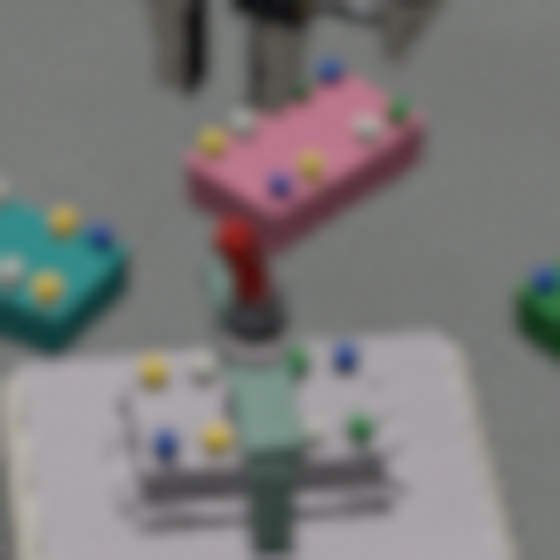

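```bash
python3 -c "
from h import *
s=st();p,r=s['eef_pos'],s['ee_rot']
u=np.array([-.835,-.551,0]);y=np.array([-.551,.835,0]);P=np.array([.5225,-.083,.1617])
for ph in (.2,.3,.4,.5,.6,.7,.8):
  z=np.array([0,0,np.cos(ph)])+u*np.sin(ph);x=u*np.cos(ph)-np.array([0,0,np.sin(ph)])
  q=[P+.06*z+a*.007*x for a in(-1,1)]+[P+.006*z+.007*x]
  print(ph,[np.round((wproj(a,p,r)-[150,60])*3.5) .tolist() for a in q],np.round((proj('side',P+.06*z)-[230,180])*8))
"
```

```text
{'t': 15.55, 'q': [0.193, 0.05, -0.246, -0.0, -1.277, -1.18], 'eef_pos': [0.501, -0.097, 0.274], 'ee_rot': [-3.14, -0.001, 2.155], 'force': [0.984, -0.21, -0.096], 'moment': [0.118, -0.139, -0.006], 'width': 0.021}
0.2 [[363.0, 583.0], [363.0, 524.0], [363.0, 493.0]] [242. 198.]
0.3 [[363.0, 558.0], [363.0, 498.0], [363.0, 491.0]] [236. 209.]
0.4 [[363.0, 532.0], [363.0, 472.0], [363.0, 489.0]] [231. 221.]
0.5 [[363.0, 506.0], [363.0, 447.0], [363.0, 487.0]] [225. 233.]
0.6 [[363.0, 481.0], [363.0, 424.0], [363.0, 486.0]] [220. 246.]
0.7 [[363.0, 455.0], [363.0, 402.0], [363.0, 485.0]] [216. 259.]
0.8 [[363.0, 431.0], [363.0, 382.0], [363.0, 484.0]] [211. 273.]
```

The wrist view shows the red lever's end face at about (365,465–512), so the fold is ~0.48 rad; side agrees (end at (237,232)). I'll close the fingers, get behind the lever and sweep it over.

```bash
python3 -m jog '[[[0,0,0,0,0,0,0],[0.0132,0.0087,0,0,0,0,0],[0.0132,0.0087,0,0,0,0,0],[0,0,0,0,0,0,0],[0,0,-0.026,0,0,0,0],[0,0,-0.026,0,0,0,0],[0,0,0,0,0,0,0]]]'; python3 -c "
from h import *
snap('side','s7',(230,170,300,240),8)"
```

```text
t: 16.42
eef_pos: [0.5268, -0.0799, 0.221]
ee_rot: [-3.138, -0.002, 2.155]
force: [-0.1, -0.5, 0.6]
width: -0.0002
{'t': 16.425, 'q': [0.217, 0.122, -0.286, -0.0, -1.166, -1.204], 'eef_pos': [0.527, -0.08, 0.221], 'ee_rot': [-3.138, -0.002, 2.155], 'force': [-0.129, -0.464, 0.551], 'moment': [-0.001, -0.246, 0.031], 'width': -0.0}
```

View pics/s7.png

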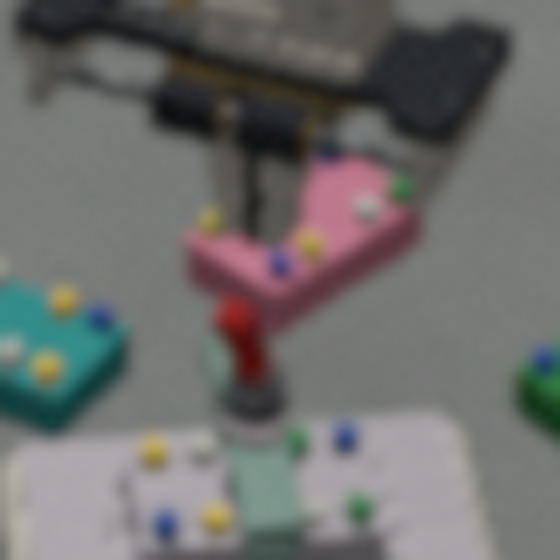

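```bash
python3 -c "
from h import *
for X in ([.527,-.08,.196],[.527,-.08,.221],[.495,-.1,.215],[.5225,-.083,.155],[.5225,-.083,.225]): print(X,(proj('side',np.array(X))-[230,170])*8, proj('scene',np.array(X)))
snap('scene','c7',(160,90,260,190),6)
"
```

```text
[0.527, -0.08, 0.196] [258.08542904 300.07475362] [208.17616599 142.38276262]
[0.527, -0.08, 0.221] [258.37705218 254.27254806] [207.52339073 137.76845459]
[0.495, -0.1, 0.215] [219.83195512 315.86631913] [205.76092234 129.29001229]
[0.5225, -0.083, 0.155] [252.62709553 380.77577531] [208.88469992 148.29818311]
[0.5225, -0.083, 0.225] [253.30831975 254.09066539] [207.08686899 135.62962389]
{'t': 16.475, 'q': [0.217, 0.121, -0.284, 0.0, -1.167, -1.204], 'eef_pos': [0.528, -0.08, 0.223], 'ee_rot': [-3.14, -0.0, 2.155], 'force': [0.087, -0.165, 0.297], 'moment': [0.064, -0.191, 0.012], 'width': 0.001}
```

View pics/c7.png

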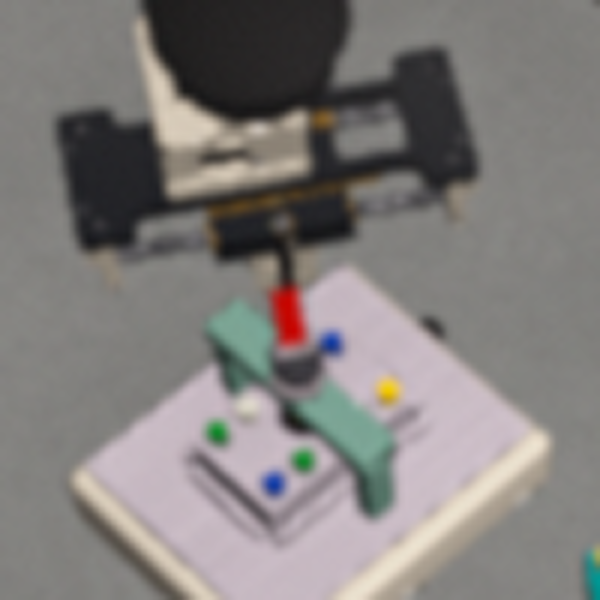

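```bash
python3 -c "
from h import *
from station import arm
print(arm.tip_extent,[a for a in dir(arm) if a[0]!='_'])
snap('side','s8',(200,120,330,240),6)
snap('wrist','w8')
"
```

```text
0.025 ['Unreachable', 'tip_extent']
{'t': 16.525, 'q': [0.217, 0.12, -0.283, 0.001, -1.167, -1.204], 'eef_pos': [0.528, -0.08, 0.224], 'ee_rot': [3.142, 0.001, 2.155], 'force': [-0.739, -0.463, 0.702], 'moment': [0.074, -0.186, 0.037], 'width': 0.0}
{'t': 16.575, 'q': [0.217, 0.12, -0.282, 0.001, -1.167, -1.204], 'eef_pos': [0.529, -0.08, 0.224], 'ee_rot': [3.141, 0.001, 2.155], 'force': [-0.037, 0.039, -0.152], 'moment': [0.032, -0.169, -0.024], 'width': 0.001}
```

View pics/s8.png

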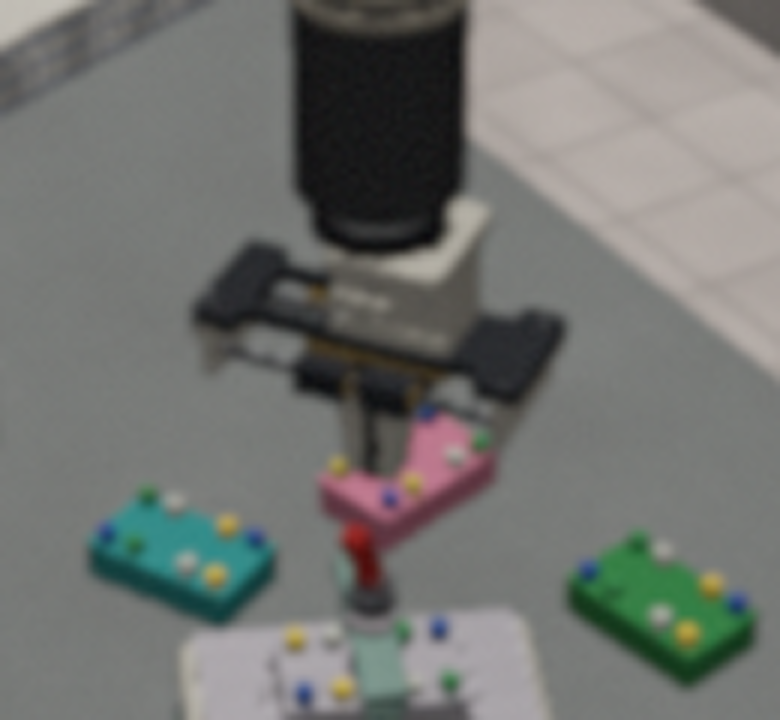

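View pics/w8.png

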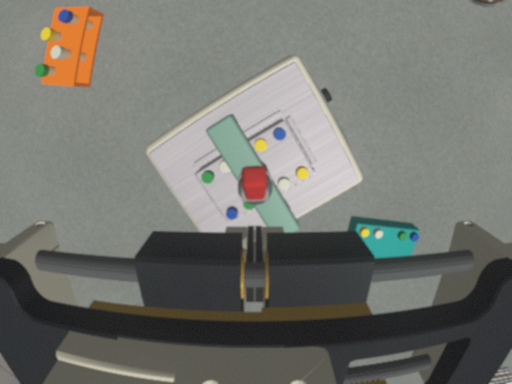

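```bash
python3 -c "
from h import *
print(tri((207.7,137.5),(262,198.7)))
s=st();p,r=s['eef_pos'],s['ee_rot']
Rt=R.from_euler('xyz',r).as_matrix()
for z in (.025,.006,0,-.02): print(z,wproj(Rt@[0,0,z]+p,p,r),wproj(Rt@[0,-.0095,z]+p,p,r),proj('scene',Rt@[0,0,z]+p),proj('side',Rt@[0,0,z]+p))
snap('wrist','w9',(200,160,310,320),5)
"
```

```text
[ 0.52998677 -0.07581429  0.22980133]
{'t': 16.625, 'q': [0.217, 0.12, -0.282, 0.0, -1.167, -1.204], 'eef_pos': [0.529, -0.08, 0.224], 'ee_rot': [3.14, 0.001, 2.155], 'force': [-0.138, 0.228, 0.228], 'moment': [0.104, -0.168, -0.043], 'width': 0.001}
0.025 [253.82224491 215.07993119] [253.80713205 202.50392653] [207.91447284 142.29627786] [262.69603235 206.61051826]
0.006 [253.79119161 225.88938267] [253.77370972 212.34737683] [207.42024247 138.78428326] [262.71820932 202.26325766]
0 [253.78025824 229.7173393 ] [253.76188459 215.84799992] [207.26171734 137.65780579] [262.72527587 200.8780307 ]
-0.02 [253.73910351 244.23238419] [253.71708523 229.19695823] [206.72455518 133.84073846] [262.74905407 196.21688885]
{'t': 16.625, 'q': [0.217, 0.12, -0.282, 0.0, -1.167, -1.204], 'eef_pos': [0.529, -0.08, 0.224], 'ee_rot': [3.14, 0.001, 2.155], 'force': [-0.138, 0.228, 0.228], 'moment': [0.104, -0.168, -0.043], 'width': 0.001}
```

View pics/w9.png

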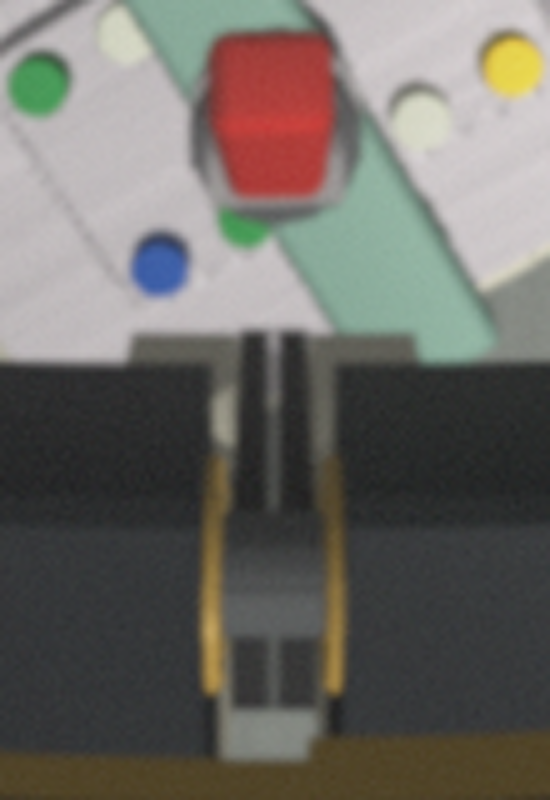

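Both outside views and the wrist view put the real fingertips near TCP z + 6–17 mm up, not 25 mm below. So the fingers are still above the lever, and my grip radius was really ~47–50 mm, which explains the misfit arc. I'll lower further, slightly behind, watching the force.

```bash
python3 -m jog '[[[0.0033,0.0022,0,0,0,0,0],[0,0,-0.01,0,0,0,0],[0,0,0,0,0,0,0]]]' 30;python3 -m jog '[[[0,0,-0.012,0,0,0,0],[0,0,0,0,0,0,0]]]';python3 -m jog '[[[0,0,-0.01,0,0,0,0],[0,0,0,0,0,0,0]]]'; python3 -c "
from h import *
snap('side','s10',(220,160,310,250),6)
snap('wrist','w10',(200,160,310,320),4)
snap('scene','c10',(160,90,260,190),6)
"
cd pics; python3 -c "
import cv2,numpy as np
a=[cv2.imread(x) for x in('s10.png','c10.png')]
a=[cv2.resize(x,(400,400)) for x in a];cv2.imwrite('m10.png',np.hstack(a))"
```

```text
t: 17.05
eef_pos: [0.5306, -0.0776, 0.2116]
ee_rot: [-3.14, -0.001, 2.154]
force: [0.2, 0.1, -0.6]
width: 0.0003
t: 17.3
eef_pos: [0.5305, -0.0777, 0.1994]
ee_rot: [-3.14, -0.001, 2.154]
force: [-0.2, 0.1, 0.2]
width: 0.0004
t: 17.55
eef_pos: [0.5308, -0.0777, 0.1898]
ee_rot: [-3.14, -0.001, 2.154]
force: [-0.6, 0.4, -0.0]
width: 0.0005
{'t': 17.55, 'q': [0.22, 0.15, -0.328, -0.0, -1.095, -1.207], 'eef_pos': [0.531, -0.078, 0.19], 'ee_rot': [-3.14, -0.001, 2.154], 'force': [-0.572, 0.438, -0.024], 'moment': [0.043, -0.071, 0.029], 'width': 0.001}
{'t': 17.6, 'q': [0.22, 0.15, -0.327, 0.0, -1.095, -1.207], 'eef_pos': [0.531, -0.078, 0.19], 'ee_rot': [-3.141, -0.0, 2.155], 'force': [0.061, -0.012, 0.301], 'moment': [0.07, -0.149, 0.032], 'width': 0.0}
{'t': 17.65, 'q': [0.22, 0.149, -0.326, 0.0, -1.095, -1.207], 'eef_pos': [0.531, -0.078, 0.191], 'ee_rot': [-3.141, 0.0, 2.155], 'force': [0.222, 0.801, 0.515], 'moment': [0.091, -0.184, -0.046], 'width': 0.0}
```

View pics/m10.png

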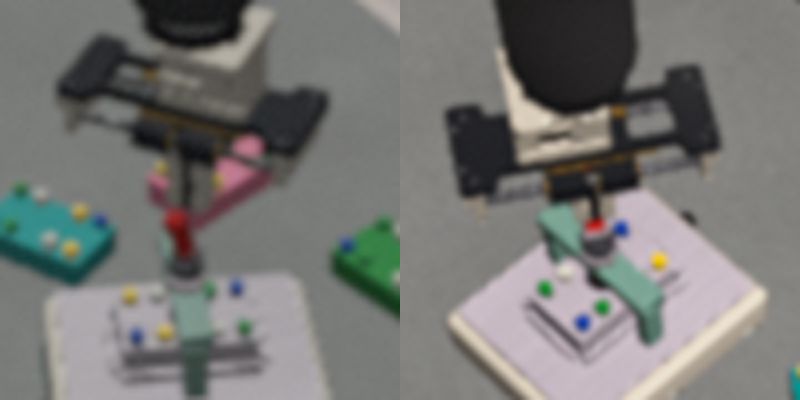

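View pics/w10.png

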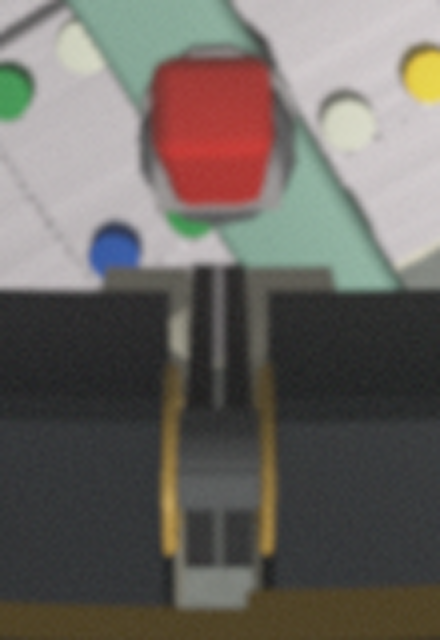

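```bash
python3 -m jog '[[[-0.0033,-0.0022,0,0,0,0,0],[-0.0025,-0.0017,0,0,0,0,0],[0,0,0,0,0,0,0]]]'; python3 -m jog '[[[-0.0025,-0.0017,0,0,0,0,0],[0,0,0,0,0,0,0]]]' ; python3 -m jog '[[[-0.0025,-0.0017,0,0,0,0,0],[0,0,0,0,0,0,0]]]';python3 -m jog '[[[-0.0025,-0.0017,0,0,0,0,0],[0,0,0,0,0,0,0]]]'; python3 -c "
from h import *
snap('wrist','w11',(200,160,310,320),4)
"
```

```text
t: 18.08
eef_pos: [0.5254, -0.0817, 0.191]
ee_rot: [3.141, 0.0, 2.154]
force: [-0.7, -0.3, 0.7]
width: 0.0007
t: 18.32
eef_pos: [0.5229, -0.0834, 0.1908]
ee_rot: [3.142, 0.0, 2.155]
force: [0.2, -0.4, -0.5]
width: 0.0005
t: 18.58
eef_pos: [0.5204, -0.085, 0.1908]
ee_rot: [-3.142, -0.0, 2.155]
force: [0.2, -0.0, 0.4]
width: 0.0004
t: 18.82
eef_pos: [0.5187, -0.0864, 0.191]
ee_rot: [3.14, 0.0, 2.155]
force: [1.9, 1.2, 0.3]
width: 0.0003
{'t': 18.825, 'q': [0.208, 0.129, -0.35, -0.0, -1.09, -1.195], 'eef_pos': [0.519, -0.086, 0.191], 'ee_rot': [3.14, 0.0, 2.155], 'force': [1.889, 1.194, 0.348], 'moment': [0.808, -1.088, -0.02], 'width': 0.0}
```

View pics/w11.png

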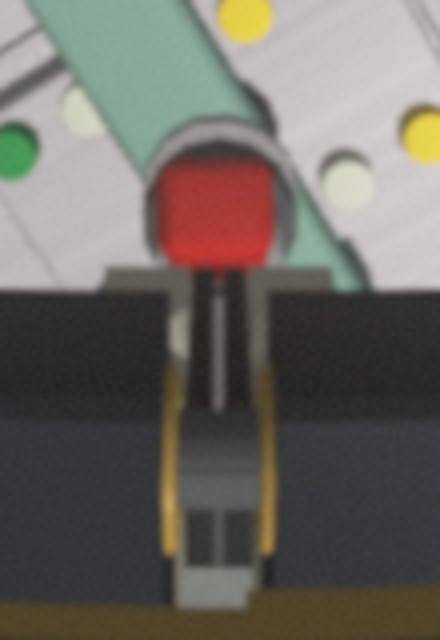

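Contact at TCP (0.5187,−0.0864), 2 N, centred on the lever (crop column 217). Sweeping over in stages.

```bash
python3 -m jog '[[[-0.0025,-0.0017,-0.001,0,0,0,0],[-0.0025,-0.0017,-0.0015,0,0,0,0],[-0.0021,-0.0014,-0.0015,0,0,0,0]]]'; python3 -m jog '[[[-0.0028,-0.0019,-0.0025,0,0,0,0],[-0.0028,-0.0019,-0.0025,0,0,0,0],[0,0,0,0,0,0,0]]]' ; python3 -c "
from h import *
snap('side','s12',(230,180,300,250),6)
snap('wrist','w12',(200,160,310,320),4)
"
```

```text
t: 19.25
eef_pos: [0.5111, -0.0916, 0.1868]
ee_rot: [3.141, 0.0, 2.155]
force: [4.1, 1.9, -0.2]
width: 0.0004
t: 19.62
eef_pos: [0.5048, -0.0956, 0.1816]
ee_rot: [-3.141, -0.0, 2.154]
force: [2.4, 0.2, 1.2]
width: 0.0005
{'t': 19.625, 'q': [0.196, 0.118, -0.386, 0.0, -1.068, -1.183], 'eef_pos': [0.505, -0.096, 0.182], 'ee_rot': [-3.141, -0.0, 2.154], 'force': [2.413, 0.242, 1.189], 'moment': [0.311, -1.028, 0.024], 'width': 0.0}
{'t': 19.675, 'q': [0.196, 0.118, -0.386, 0.0, -1.068, -1.183], 'eef_pos': [0.505, -0.096, 0.182], 'ee_rot': [-3.141, -0.0, 2.154], 'force': [1.076, 0.832, 0.72], 'moment': [0.288, -0.927, -0.076], 'width': 0.0}
```

View pics/s12.png

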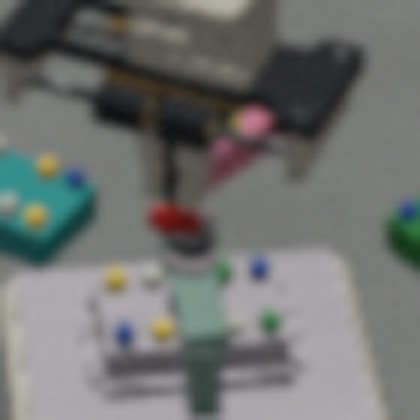

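View pics/w12.png

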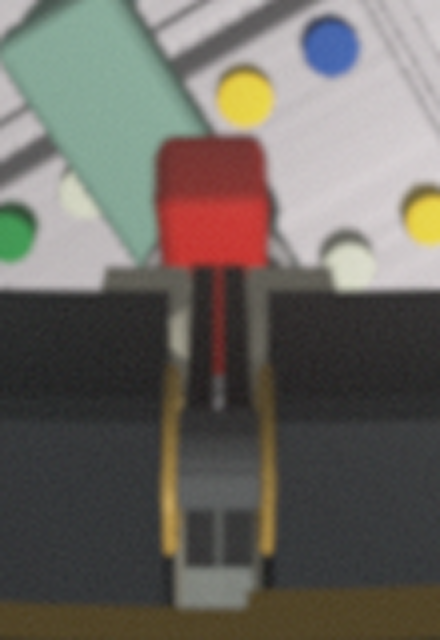

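Lever folds well (side: end at (165,215), nearly 1 rad). Continue.

```bash
python3 -m jog '[[[-0.0024,-0.0016,-0.003,0,0,0,0],[-0.0024,-0.0016,-0.0033,0,0,0,0],[0,0,0,0,0,0,0]]]'; python3 -m jog '[[[-0.0018,-0.0012,-0.0036,0,0,0,0],[-0.0018,-0.0012,-0.0037,0,0,0,0],[0,0,0,0,0,0,0]]]' ;  python3 -m jog '[[[-0.0012,-0.0008,-0.003,0,0,0,0],[0,0,0,0,0,0,0]]]' ; python3 -c "
from h import *
snap('side','s13',(230,180,300,250),6)
snap('wrist','w13',(200,160,310,320),4)
"
```

```text
t: 20.1
eef_pos: [0.5002, -0.0987, 0.1752]
ee_rot: [-3.141, -0.0, 2.154]
force: [2.1, 0.1, 0.5]
width: 0.0003
t: 20.48
eef_pos: [0.4965, -0.101, 0.1678]
ee_rot: [-3.141, -0.0, 2.154]
force: [1.5, 0.4, 1.7]
width: 0.0006
t: 20.72
eef_pos: [0.4956, -0.1017, 0.1649]
ee_rot: [-3.141, -0.0, 2.155]
force: [1.3, -0.5, 1.6]
width: 0.0003
{'t': 20.725, 'q': [0.186, 0.12, -0.425, -0.0, -1.026, -1.173], 'eef_pos': [0.496, -0.102, 0.165], 'ee_rot': [-3.141, -0.0, 2.155], 'force': [1.293, -0.52, 1.634], 'moment': [0.022, -0.637, 0.03], 'width': 0.0}
{'t': 20.775, 'q': [0.186, 0.12, -0.425, -0.0, -1.026, -1.173], 'eef_pos': [0.495, -0.102, 0.165], 'ee_rot': [-3.141, -0.0, 2.154], 'force': [1.795, 0.48, 2.394], 'moment': [0.041, -0.693, -0.03], 'width': 0.0}
```

View pics/s13.png

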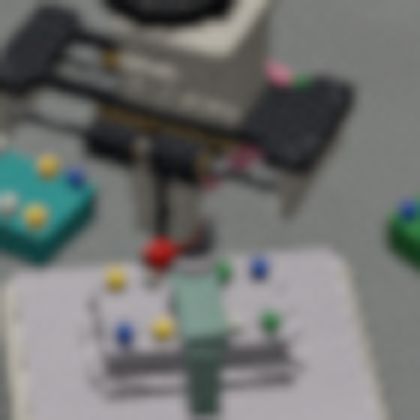

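View pics/w13.png

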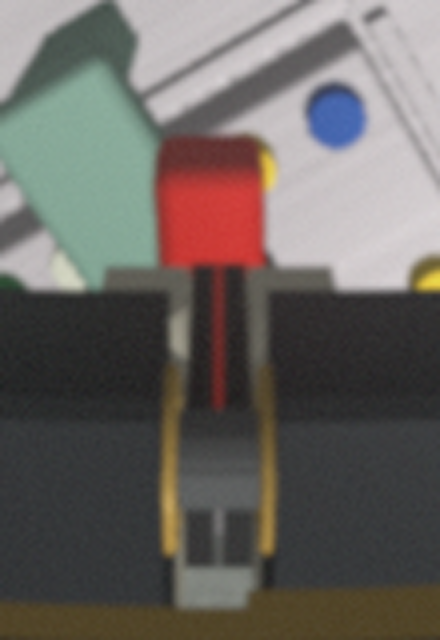

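```bash
python3 -m jog '[[[-0.001,-0.0007,-0.003,0,0,0,0],[0,0,0,0,0,0,0]]]'; python3 -m jog '[[[0,0,-0.003,0,0,0,0],[0,0,0,0,0,0,0]]]' ;  python3 -m jog '[[[0,0,-0.002,0,0,0,0],[0,0,0,0,0,0,0]]]' ; python3 -m jog '[[[0,0,-0.002,0,0,0,0],[0,0,0,0,0,0,0]]]';python3 -c "
from h import *
snap('side','s14',(230,180,300,250),6)
P=np.array([.5225,-.083,.1617]);u=np.array([-.835,-.551,0])
for ph in(1.2,1.3,1.4,1.5,1.57):print(ph,(proj('side',P+.06*(np.array([0,0,np.cos(ph)])+u*np.sin(ph)))-[230,180])*6)
"
```

```text
t: 21.08
eef_pos: [0.4947, -0.1023, 0.162]
ee_rot: [-3.142, -0.0, 2.155]
force: [2.2, -0.2, 0.8]
width: 0.0007
t: 21.32
eef_pos: [0.4941, -0.1026, 0.1588]
ee_rot: [-3.14, -0.0, 2.154]
force: [0.1, -1.4, 1.8]
width: 0.0005
t: 21.58
eef_pos: [0.4943, -0.1025, 0.1568]
ee_rot: [-3.141, -0.0, 2.154]
force: [-1.1, -0.3, 1.4]
width: 0.0004
t: 21.82
eef_pos: [0.4945, -0.1027, 0.1561]
ee_rot: [-3.141, 0.0, 2.155]
force: [-5.8, -1.6, 13.4]
width: 0.0006
{'t': 21.825, 'q': [0.185, 0.127, -0.44, 0.001, -1.005, -1.172], 'eef_pos': [0.494, -0.103, 0.156], 'ee_rot': [-3.141, 0.0, 2.155], 'force': [-5.804, -1.585, 13.374], 'moment': [-0.396, 2.069, 0.054], 'width': 0.001}
1.2 [149.08942364 245.49988112]
1.3 [147.72735722 255.24946324]
1.4 [146.79894932 264.57500069]
1.5 [146.31226567 273.3771291 ]
1.57 [146.2361316 279.1774677]
```

View pics/s14.png

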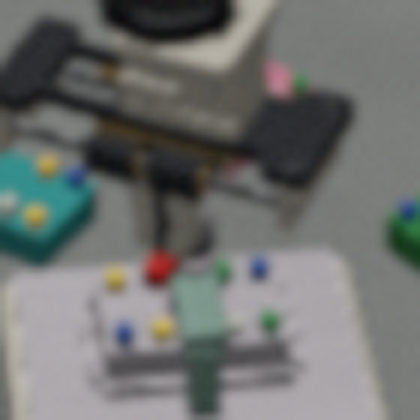

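```bash
python3 -m jog '[[[0,0,0.01,0,0,0,0],[0,0,0.04,0,0,0,0],[0,0,0.04,0,0,0,0],[0.02,0.013,0,0,0,0,0],[0,0,0,0,0,0,0]]]';python3 -c "
from h import *
s=snap('side','s15',(230,200,300,250),8)
s=snap('wrist','w15',(190,60,320,240),4)
p,r=s['eef_pos'],s['ee_rot']
P=np.array([.5225,-.083,.1617]);u=np.array([-.835,-.551,0])
for ph in(1.2,1.3,1.4,1.5,1.57):
  z=np.array([0,0,np.cos(ph)])+u*np.sin(ph);x=u*np.cos(ph)-np.array([0,0,np.sin(ph)])
  print(ph,[np.round((wproj(P+.06*z+a*.007*x,p,r)-[190,60])*4,0).tolist() for a in (-1,1)],(proj('side',P+.06*z)-[230,200])*8)
"
```

```text
t: 22.5
eef_pos: [0.5158, -0.0883, 0.2446]
ee_rot: [3.141, -0.001, 2.155]
force: [0.7, 0.5, -0.4]
width: 0.0004
{'t': 22.5, 'q': [0.205, 0.088, -0.27, -0.001, -1.212, -1.191], 'eef_pos': [0.516, -0.088, 0.245], 'ee_rot': [3.141, -0.001, 2.155], 'force': [0.658, 0.484, -0.358], 'moment': [0.105, -0.102, 0.008], 'width': 0.0}
{'t': 22.55, 'q': [0.205, 0.088, -0.272, -0.001, -1.213, -1.191], 'eef_pos': [0.515, -0.089, 0.244], 'ee_rot': [-3.141, -0.001, 2.155], 'force': [-0.17, -0.636, 0.622], 'moment': [0.051, -0.085, -0.049], 'width': 0.0}
1.2 [[258.0, 349.0], [258.0, 315.0]] [198.78589819 167.33317483]
1.3 [[258.0, 332.0], [258.0, 305.0]] [196.96980962 180.33261766]
1.4 [[258.0, 318.0], [257.0, 299.0]] [195.73193243 192.76666759]
1.5 [[258.0, 308.0], [257.0, 296.0]] [195.08302089 204.5028388 ]
1.57 [[258.0, 303.0], [257.0, 295.0]] [194.98150881 212.23662361]
```

View pics/s15.png

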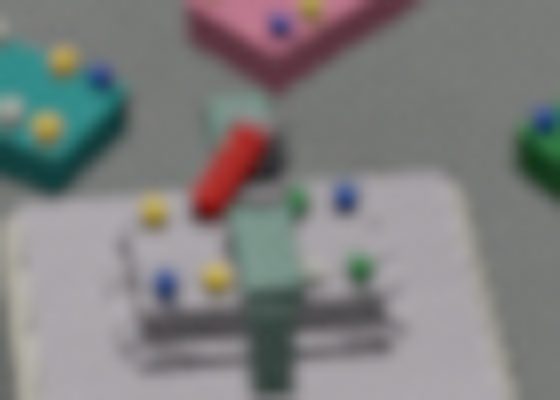

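View pics/w15.png

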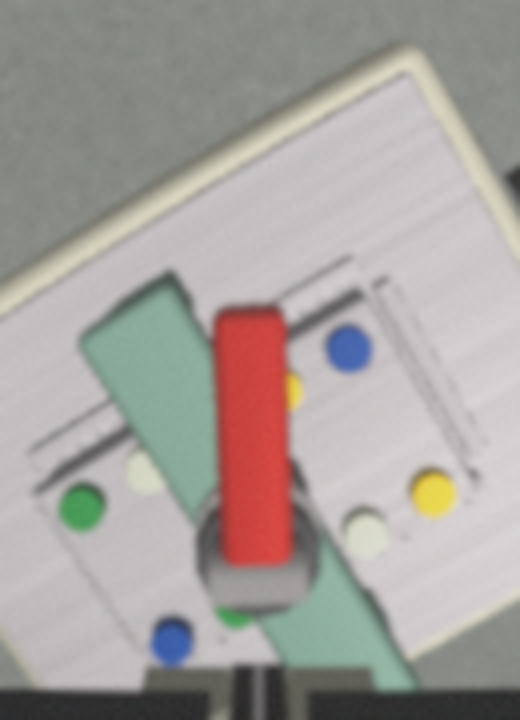

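The lever looks level or within 0.05 rad of it (wrist crop end edge at v≈308; 303 expected for the full fold). Press once more further out to seat it firmly against its stop.

```bash
python3 -m jog '[[[-0.0155,-0.0102,0,0,0,0,0],[-0.0155,-0.0102,0,0,0,0,0],[0,0,-0.04,0,0,0,0],[0,0,-0.03,0,0,0,0],[0,0,-0.012,0,0,0,0],[0,0,0,0,0,0,0]]]';python3 -m jog '[[[0,0,-0.003,0,0,0,0],[0,0,0,0,0,0,0]]]';python3 -m jog '[[[0,0,-0.002,0,0,0,0],[0,0,0,0,0,0,0]]]'
```

```text
t: 23.35
eef_pos: [0.4832, -0.1102, 0.1632]
ee_rot: [-3.141, -0.0, 2.154]
force: [-0.1, -0.7, 0.8]
width: 0.0004
t: 23.6
eef_pos: [0.4842, -0.1097, 0.1609]
ee_rot: [3.14, 0.001, 2.155]
force: [0.2, 0.4, 0.1]
width: 0.0002
t: 23.85
eef_pos: [0.4838, -0.1097, 0.1582]
ee_rot: [3.141, 0.0, 2.155]
force: [0.1, 0.4, 1.0]
width: 0.0007
```

```bash
python3 -m jog '[[[0,0,-0.0015,0,0,0,0],[0,0,0,0,0,0,0]]]';python3 -m jog '[[[0,0,-0.0015,0,0,0,0],[0,0,0,0,0,0,0]]]'
```

```text
t: 24.1
eef_pos: [0.4838, -0.1097, 0.1566]
ee_rot: [-3.142, 0.0, 2.155]
force: [-0.8, -0.8, -0.5]
width: 0.0002
t: 24.35
eef_pos: [0.4839, -0.11, 0.1562]
ee_rot: [3.141, 0.001, 2.155]
force: [-3.4, 0.6, 9.6]
width: 0.0001
```

Contact is at the same height (0.1565) 13 mm further out, so the lever is level, and it is stiff. One more press to confirm.

```bash
python3 -m jog '[[[0,0,-0.0015,0,0,0,0],[0,0,0,0,0,0,0]]]';python3 -m jog '[[[0,0,0.01,0,0,0,0],[0,0,0.05,0,0,0,0],[0,0,0.05,0,0,0,0],[0.025,0.016,0,0,0,0,0],[0,0,0,0,0,0,0],[0,0,0,0,0,0,0]]]'; python3 -c "
from h import *
s=snap('scene','c16',(160,110,260,200),6)
s=snap('side','s16',(230,200,300,250),8)
s=snap('wrist','w16',(190,60,320,240),4)
p,r=s['eef_pos'],s['ee_rot']
P=np.array([.5225,-.083,.1617]);u=np.array([-.835,-.551,0])
for ph in(0,1.3,1.4,1.5,1.57):
  z=np.array([0,0,np.cos(ph)])+u*np.sin(ph);x=u*np.cos(ph)-np.array([0,0,np.sin(ph)])
  print(ph,[np.round((wproj(P+l*z+a*.007*x,p,r)-[190,60])*4,0).tolist() for l,a in ((.06,-1),(.06,1),(.002,-1))])
"
```

```text
t: 24.6
eef_pos: [0.4842, -0.1104, 0.1557]
ee_rot: [3.141, 0.002, 2.155]
force: [-6.2, -0.1, 17.0]
width: 0.0003
t: 25.35
eef_pos: [0.5082, -0.0938, 0.2631]
ee_rot: [-3.14, -0.001, 2.155]
force: [-0.3, -0.1, 0.7]
width: 0.0005
{'t': 25.35, 'q': [0.198, 0.067, -0.252, -0.0, -1.254, -1.184], 'eef_pos': [0.508, -0.094, 0.263], 'ee_rot': [-3.14, -0.001, 2.155], 'force': [-0.274, -0.058, 0.673], 'moment': [0.016, -0.064, 0.04], 'width': 0.0}
{'t': 25.4, 'q': [0.197, 0.067, -0.252, -0.0, -1.254, -1.184], 'eef_pos': [0.508, -0.094, 0.263], 'ee_rot': [-3.14, -0.001, 2.155], 'force': [-0.866, 0.274, -0.044], 'moment': [0.093, -0.128, 0.028], 'width': 0.0}
{'t': 25.45, 'q': [0.197, 0.067, -0.252, -0.0, -1.254, -1.184], 'eef_pos': [0.508, -0.094, 0.263], 'ee_rot': [-3.141, -0.001, 2.154], 'force': [-0.372, -0.444, 0.209], 'moment': [0.097, -0.136, 0.029], 'width': 0.001}
0 [[262.0, 707.0], [262.0, 642.0], [261.0, 603.0]]
1.3 [[261.0, 360.0], [261.0, 334.0], [261.0, 583.0]]
1.4 [[261.0, 347.0], [261.0, 328.0], [261.0, 580.0]]
1.5 [[261.0, 337.0], [261.0, 324.0], [261.0, 577.0]]
1.57 [[261.0, 331.0], [261.0, 323.0], [261.0, 575.0]]
```

View pics/w16.png

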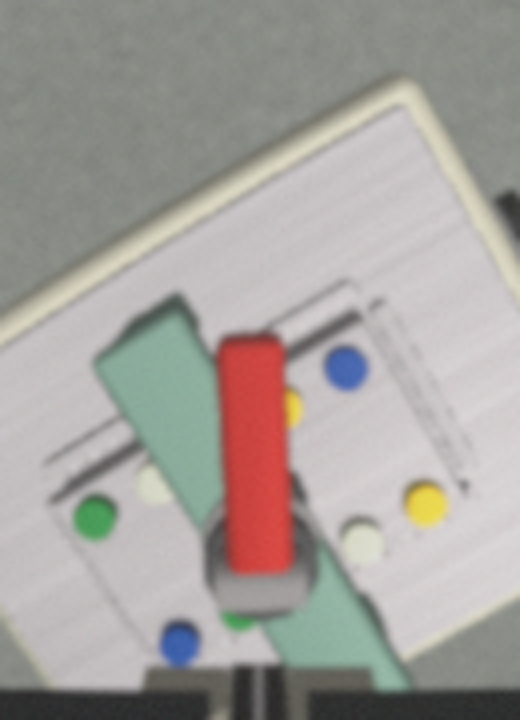

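View pics/c16.png

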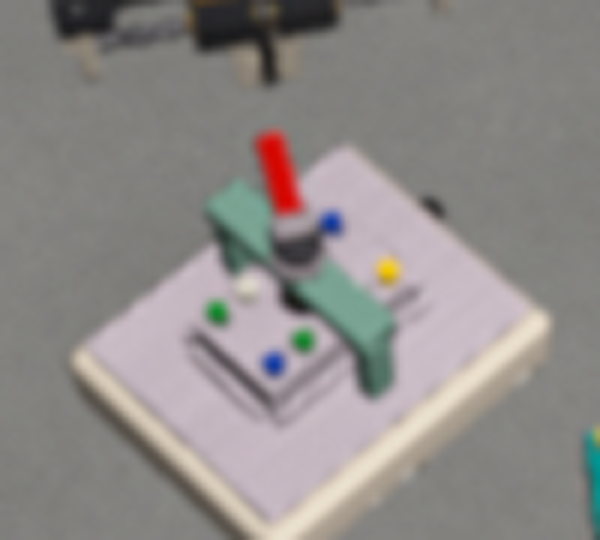

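View pics/s16.png

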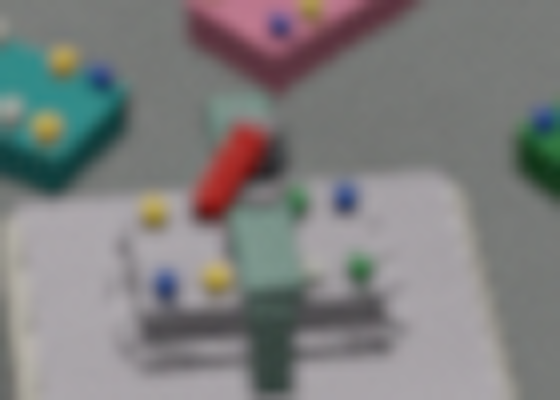

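```bash
python3 -c "
from station import job_done,monitor
s=monitor.get_state();print(s['t'],s['force'],s['moment'])
print(job_done())"
```

```text
25.5 [-0.79143158  0.9786758  -0.88518658] [ 0.08591866 -0.08292812  0.02471121]
the job is handed in; nothing more can be done
None
```

I clamped the block and handed the job in at 25.5 s. The clamping force is only inferred from how the bolt felt, because nothing in the setup measures it directly.

- **Screwing in:** I gripped the lever on its y faces and turned the bolt 1.67 rad clockwise. The twisting moment began to climb at 1.27 ± 0.05 rad and followed the expected 0.2 N m per rad. I stopped 0.40 rad past that point, which I estimate at about 22 N before folding. The same numbers imply roughly 42 N after folding, inside the 29 to 53 N window.
- **Folding:** My first attempt, folding with the lever still gripped, stopped at about 0.5 rad with 19 N on the wrist. The camera images put the fingertips about 12 mm short of the TCP, although the stated value is 25 mm ahead of it. That made my folding arc too tight. I released, swept the lever over with closed fingers and pressed it onto its stop.

**Last checks:**
- **Lever:** It stopped firmly at the same height at two points 13 mm apart, and a final 17 N press did not move it in the side view. The lever's end in the wrist image is a few pixels off the prediction for a full fold. By eye that reads 1.4 to 1.57 rad, so I relied on the firm stop.
- **Block and surroundings:** The block looked square in its pocket. I touched none of the bystanders, but I did not re-measure their positions.
- **Arm:** The gripper is clear of everything, with contact forces at noise level.

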